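Load and crank the cassette feeder

TASK

Take the loose white tissue cassette from the bench, lay it flat in the feeder's hopper on top of the cassette already there, then take the feeder's crank grip and turn it two full turns counter-clockwise seen from above, so that both cassettes are fed out into the run-out and the crank is back at home, pointing away from the hopper. Each turn has a heavy point, after which the spring drives the crank on: keep the speed calm and steady, never let the crank fly round, and do not force the grip in or out on its sprung slide. Leave the roll of tape where it is and let go of the crank at the end.

Things in the scene. Friction and masses are not known exactly. Their poses are not given: they have to be found in the camera images.
- feeder: hand-cranked cassette feeder, fixed on the bench: grey base 12 mm high, y = -72 to +253 mm, 110 mm wide at the crank, 84 mm at the feed end. Origin on the bench under the nominal crank axis; +y = feed direction (crank, pusher, hopper, run-out), z up. The crank bearing is clamped in slots: the true axis lies up to 8 mm from the origin along y (x exact)
- crank (a joint): crank angle, rad, counter-clockwise from above positive; 0, 2 pi, 4 pi = home: arm to the feeder's -y, pusher back. Arm direction in the feeder frame (sin q, -cos q). Starts within 0.35 of 0; stops at -1 and 15. In each turn a spring resists, heaviest near 2 rad (10 to 15 N at the grip); past pi it drives the crank on until nearly home, where friction holds it. Keep below 4 rad/s
- grip_slide (a joint): deflection in m of the sprung slide that carries the grip along the arm, outward positive, 0 at rest, 3 N per mm; must stay within 4 mm either way (12 N of pull or push along the arm)
- knob (a point): middle of the crank grip, a black upright freely revolving cylinder, diameter 24 mm, from z = 59 to 104 mm; this point at z = 81 mm. It stands 46 to 58 mm from the crank axis (adjustable throw, clamped). Everything round it on the feeder is lower than 59 mm
- hopper (a point): centre of the hopper's floor (deck, z = 12 mm), 129 mm along the feeder's +y. Pocket 44 mm (x) by 32 mm (y), with four corner posts and two end walls, upright to z = 30 mm, flared above up to z = 40 mm. Both x sides are open for 26 mm between the posts down to the deck, so fingers closing along x over the cassette's 40 mm length can go down there
- cassette_low: white slotted tissue cassette 40 x 28 mm, 6 mm thick (7 at the highest), lying in the hopper, length along the feeder's x; origin at the centre of its underside
- cassette_next: loose white slotted tissue cassette, 40 x 28 mm, 6 mm thick (7 at the highest), flat on the bench, left of the feeder; origin at the centre of its underside, 40 mm length along its x. Either way round will do in the hopper
- tape: roll of tape, 63 mm across, 19 mm high, loose on the bench in front of the feeder; origin at the centre of its underside
- runout (a point): middle of the run-out floor (deck, z = 12 mm), beyond the hopper's gate, 69 mm along the feeder's +y from the hopper's centre; 102 mm long, between rails 10 mm high. One crank turn = one pusher stroke of 54 mm out and back: it strips the lowest cassette through the slot under the gate; the next one drops to the deck
There are look-alikes about, which are no part of the job. Leave any orange look-alike of the cassette_low alone.

How it is judged (in metres and radians):
On the way, in this order (a step that is already met when the one before it is completed fails the run):
1. the loose cassette lies flat in the hopper on top of the other, the crank still near home (horizontal distance between cassette_next and hopper below 0.006 m and z of cassette_next in the frame of hopper between 0.003 and 0.01 m and angle between cassette_next's own z axis and vertical below 0.12 rad and horizontal distance between cassette_low and hopper below 0.008 m and value of joint crank below 1 rad), for 0.2 s.
2. first turn: the lower cassette is out in the run-out and the other is still in the hopper (value of joint crank between 5 and 8.2 rad and y of cassette_low in the frame of hopper above 0.026 m and horizontal distance between cassette_next and hopper below 0.012 m), for 0.1 s.
At the end, for the whole second after the job is handed in: The crank stands at home after two full turns (4 pi, within 0.4 rad) and at rest; both cassettes lie flat on the deck in the run-out, the one that was lowest ahead (52 to 106 mm past the hopper's centre) and the other behind it (26 to 70 mm past) (value of joint crank between 12.17 and 12.97 rad and y of cassette_next in the frame of hopper between 0.026 and 0.07 m and y of cassette_low in the frame of hopper between 0.052 and 0.106 m and z of cassette_next in the frame of hopper between -0.003 and 0.003 m and z of cassette_low in the frame of hopper between -0.003 and 0.003 m and linear speed of cassette_next below 0.02 m/s and velocity of joint crank between -0.1 and 0.1 rad/s); the robot touches nothing.
It fails at once if the crank flies round (faster than 4 rad/s) (velocity of joint crank above 4 rad/s).
It fails at once if the crank is turned backwards past the start (beyond -0.8 rad) (value of joint crank below -0.8 rad).
It fails at once if the grip is pulled out on its sprung slide by more than 4 mm (12 N) (value of joint grip_slide above 0.004 m).
It fails at once if the grip is pushed in on its sprung slide by more than 4 mm (12 N) (value of joint grip_slide below -0.004 m).
It fails at once if the roll of tape is moved (distance of tape from where it was at the start of the episode above 0.03 m).
It also fails if it takes over 72 s, if anything falls off the work surface, if the arm or the gripper's body presses on something with over 40 N, if the wrist force passes 120 N, or if a joint passes its speed limit or range.

ROBOT

A 6-joint arm with a two-finger parallel gripper is mounted at the origin on a cart in front of the work surface, level with it; the furniture and walls round the work are solid. World frame = base frame: x ahead of the robot, y to its left, z up, the work surface at z = 0. Lengths are in m, angles in degrees, forces in N, time in s.
With the tool pointing down it reaches from about 0.4 to 0.825 m from the base axis. Payload 7 kg.
Tool frame: the origin (TCP) lies at the very end of the fingers, on their centre line; the grasp point (between the pads) lies 19 mm behind it; z points along the fingers, y is the line along which they close (so a half turn about z gives the same grasp; the last joint's range is limited). The gripper opens to 85 mm and grips with 20 to 120 N. Pads are 22 mm wide; open, the fingers measure 114 mm over their backs; the gripper's body (76 mm by 85 mm) begins 54 mm behind the grasp point. The pads swing forward as they close: fully open they stand 13 mm farther back than shut.
Start: joints at [82.913, 20.546, 0.682, 0, -70.136, -16.507], TCP at [0.27, 0.619, 0.231] pointing down, gripper open.
Joint ranges: [-176.03, 176.03], [-82.01, 121.73], [-58.28, 71.71], [-173.87, 95.51], [-174.79, -0.11], [-173.66, 173.66]. Speed limits (degrees/s): [136.94, 136.94, 172.46, 180, 180, 180].

INTERFACE

Orientations are given as [roll, pitch, yaw] about the fixed x, y, z axes, in that order (R = Rz(yaw) Ry(pitch) Rx(roll)).
In Python, from workcell import status, cams, ticket gives the robot as it stands.
- The arm moves only by the shell command python3 -m handwheel 'ROWS' [FORCE]. ROWS is JSON, a list of rows, each a list of 3 entries, a list of its own where there are three numbers: the finger opening in mm, from 0 to 85.4, then the shift along the tool's x, y, z in mm, then the turn about the tool's z in rad. In form: [[jaw, [x, y, z], turn], ...]. A call has 1 to 5 rows; each row shifts and turns the commanded pose from where the row before left it, along the tool's axes as they then stand; what a row does not reach is not made up. A row lasts 1/10 s, in which the tool goes at most 50 mm and 8.59 degrees, less where a joint would pass 70% of its speed; a pose out of reach is approached as far as the arm can. A call with a gripper value outside its range is refused whole. The fingers move at their own pace and stop on an object; FORCE is the grip in N (left out, the last holds). Time passes only in rows, so rows that do not move let the fingers close. It gives the time, the measured TCP pose, the force, the opening and the grip force at its end, in the units of the state.
- status.sense(): the state, without advancing time (a new reading comes with each control period).
- cams.grab_frame(name): name is "scene" or "top"; returns a dict with "pixels" (400x640x3 uint8, blue, green, red), "depth" (400x640 float32, m along the optical axis (not along the pixel's ray), 0 where there is no reading), "intrinsics" (3x3 intrinsics, pixels), "distortion" ([k1, k2, p1, p2, k3] as OpenCV has them; the pictures are not rectified), "T" (4x4, takes a point from camera to world coordinates). Camera axes: x right, y down, z forward; pixel columns grow to the right and rows downward; lengths in m; the calibration is good to about 2 mm. A picture is of the moment at which its call begins.
- ticket.close_job(): hands the job in; it is judged then, once.
The state is a dict: "t": time; "q": joint angles; "joint_vel": joint speeds; "effort": joint torques, N m; "tcp_pos": TCP position; "orientation": TCP orientation; "force": force on the tool from outside, world axes, zero at the start; "wrist_torque": the same for the moment, N m; "opening": finger opening in m; "finger_force": force on a finger pad.
Only numpy, scipy, OpenCV 4.12 (cv2) and the standard library are available. Lean on these libraries where they do the work, as an engineer would, in place of code of your own. Each camera call takes 0.05 s, during which the arm holds its last target. There are 200 camera calls.

## Working session

There is one attempt and no reset: what is moved stays moved. The work goes in short steps, Python scripts to look and compute and a shell command to move; the robot and the scene stay as the last step left them, time stands still between calls to the robot, and variables do not carry over. Pictures are saved under pics/ and viewed, at most 10 in all, crops included, and the job is handed in when it is done.

```bash
ls; mkdir -p pics; cat > h.py <<'E'
import numpy as np, cv2
from workcell import status, cams, ticket
def rays(f,px):
    p=cv2.undistortPoints(np.array(px,float).reshape(-1,1,2),f["intrinsics"],np.array(f["distortion"]))[:,0]
    d=np.c_[p,np.ones(len(p))]@f["T"][:3,:3].T
    return f["T"][:3,3],d
def onz(f,px,z):
    o,d=rays(f,px); return o+d*((z-o[2])/d[:,2])[:,None]
def depthpt(f,px):
    p=np.array(px,int).reshape(-1,2); o,d=rays(f,px)
    return o+d*f["depth"][p[:,1],p[:,0]][:,None]
E
python3 - <<'E'
from h import *
s=status.sense(); print({k:np.round(v,3).tolist() for k,v in s.items()})
for n in("top","scene"):
    f=cams.grab_frame(n); cv2.imwrite(f"pics/{n}0.png",f["pixels"]); np.save(f"{n}0.npy",f,allow_pickle=True); print(n,np.round(f["T"],3).tolist(),f["intrinsics"])
E
```

```text
pics
{'t': 0.0, 'q': [82.912, 20.59, 0.633, -0.019, -70.136, -16.506], 'joint_vel': [0.038, -0.002, 0.045, 0.059, -0.002, 0.033], 'effort': [-0.001, -58.332, 29.342, 6.937, -0.006, 0.0], 'tcp_pos': [0.27, 0.618, 0.23], 'orientation': [179.905, -0.009, -23.6], 'force': [-0.472, -0.025, -0.654], 'wrist_torque': [0.045, 0.042, 0.005], 'finger_force': 0.0, 'opening': 0.085}
top [[-0.018, -0.979, 0.205, 0.169], [-1.0, 0.017, -0.008, 0.199], [0.004, -0.205, -0.979, 1.275], [0.0, 0.0, 0.0, 1.0]] [[492.45508733   0.         316.16690817]
 [  0.         492.45508733 196.05436798]
 [  0.           0.           1.        ]]
scene [[0.861, -0.286, 0.421, -0.074], [-0.509, -0.444, 0.738, -0.686], [-0.024, -0.849, -0.527, 0.719], [0.0, 0.0, 0.0, 1.0]] [[479.03087705   0.         316.45144993]
 [  0.         479.03087705 206.10228954]
 [  0.           0.           1.        ]]
```

View pics/top0.png

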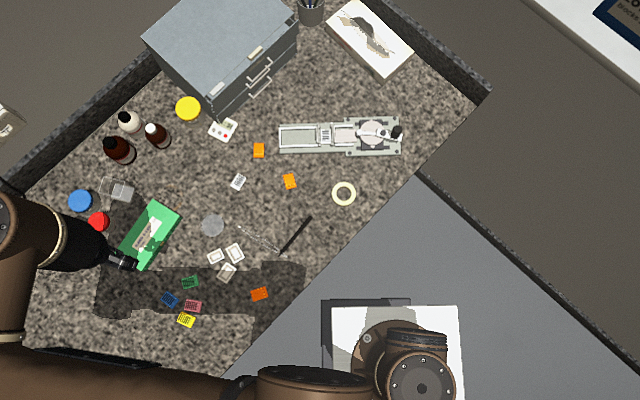

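View pics/scene0.png

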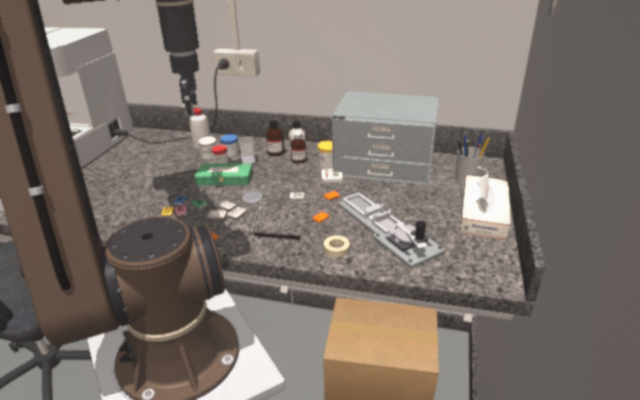

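The feeder runs from the crank at about (390,132) to the run-out at (300,138) in the top view, and the grip is the black cylinder at (397,131). These could be taken for the loose cassette:
- (238,181): white and slotted
- (216,256), (235,252) and (227,272): whitish trays
- (222,130): white with coloured dots
- (259,150), (290,181) and (259,294): orange
- (190,282) and the others near it: coloured

I choose (238,181) and will check it in a crop.

```bash
python3 - <<'E'
from h import *
f=np.load("top0.npy",allow_pickle=True).item(); im=f["pixels"]
a=cv2.resize(im[105:205,205:305],(400,400),interpolation=cv2.INTER_CUBIC)
b=cv2.resize(im[230:290,200:260],(400,400),interpolation=cv2.INTER_CUBIC)
c=cv2.resize(im[105:165,270:410],(800,343)[:2],interpolation=cv2.INTER_CUBIC)[:200*2]
cv2.imwrite("pics/crop.png",cv2.resize(np.vstack([np.hstack([a,b])[:, :800],c]),(640,594)))
# cassette
def rect(mask,x0,y0,x1,y1,z):
    m=np.zeros_like(mask); m[y0:y1,x0:x1]=mask[y0:y1,x0:x1]
    cs,_=cv2.findContours(cv2.morphologyEx(m,cv2.MORPH_CLOSE,np.ones((5,5))),0,2)
    c=max(cs,key=cv2.contourArea); P=onz(f,c.reshape(-1,2),z)
    r=cv2.minAreaRect((P[:,:2]*1000).astype(np.float32)); return r
hsv=cv2.cvtColor(im,cv2.COLOR_BGR2HSV)
w=((hsv[...,2]>170)&(hsv[...,1]<50)).astype(np.uint8)
print("cass",rect(w,225,170,252,192,.006))
g=((hsv[...,2]>120)&(hsv[...,1]<60)).astype(np.uint8)
print("feeder",rect(g,270,112,410,160,.012))
for p in [(397,131),(238,181),(344,193),(325,135),(300,138),(360,150)]: print(p,np.round(depthpt(f,[p]),4), im[p[1],p[0]])
E
```

```text
cass ((479.5025329589844, 396.12786865234375), (38.93868637084961, 41.819183349609375), 62.21257400512695)
feeder ((599.770751953125, 122.59886169433594), (377.03387451171875, 132.50868225097656), 89.00123596191406)
(397, 131) [[ 0.5782 -0.0158  0.1007]] [66 71 74]
(238, 181) [[0.4802 0.3955 0.0031]] [153 153 153]
(344, 193) [[0.4422 0.1154 0.0054]] [101 112 119]
(325, 135) [[0.5987 0.1624 0.0195]] [225 224 221]
(300, 138) [[0.594  0.2295 0.0118]] [186 199 194]
(360, 150) [[0.5573 0.0697 0.013 ]] [156 167 166]
```

View pics/crop.png

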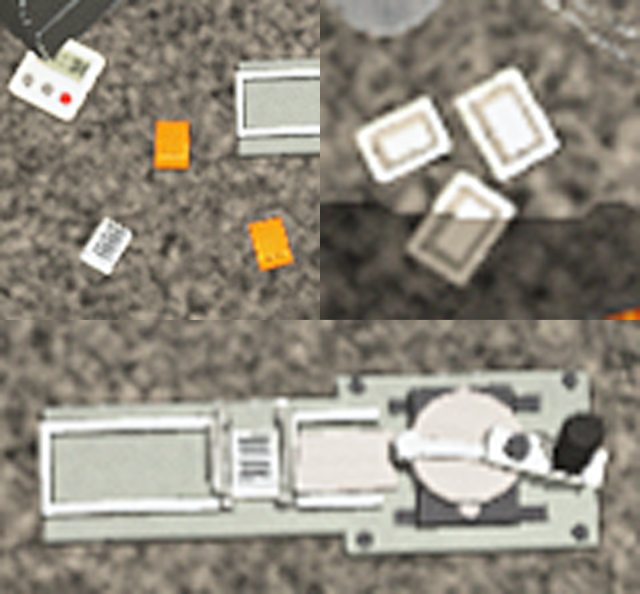

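The crop confirms the choice. The slotted white cassette is at top pixel (238,182), while the three trays are open moulds and the dotted item is a timer. The hopper cassette is at about (326,136) and the grip is black, near (396,130).

```bash
cat >> h.py <<'E'
def grip(f):
    "grip top centre from depth 0.09..0.115 near feeder"
    d=f["depth"]; v,u=np.mgrid[0:400,0:640]; o,r=rays(f,np.c_[u.ravel(),v.ravel()]); P=(o+r*d.reshape(-1,1)).reshape(400,640,3)
    m=(P[...,2]>.097)&(P[...,2]<.112)&(abs(P[...,1]+.0)<.12)&(P[...,0]>.45)&(P[...,0]<.72)
    return P,m
E
python3 - <<'E'
from h import *
f=np.load("top0.npy",allow_pickle=True).item(); s=np.load("scene0.npy",allow_pickle=True).item()
c=lambda x,y:(270+x/4.571-.4,105+(y-320)/4.571-.4)
P=onz(f,[c(*q) for q in[(338,377),(588,372),(598,545),(350,553),(40,410),(42,543)]],.012)*1000
print("base corners",P.round(1).tolist())
print("hopper cass",onz(f,[c(256,464)],.018)*1000)
for n,g in(("top",f),("scene",s)):
    Q,m=grip(g); q=Q[m]; print(n,m.sum(),q.min(0)*1e3 if len(q) else 0,q.max(0)*1e3 if len(q) else 0)
    if n=="top":
        cs,_=cv2.findContours(m.astype(np.uint8),0,2); k=max(cs,key=cv2.contourArea); print(cv2.minEnclosingCircle((Q[m][:,:2]*1000).astype(np.float32)))
im=f["pixels"]; sub=im[172:193,228:250].astype(int); 
for th in(130,150,165):
    m=(im.min(2)>th).astype(np.uint8); m[:172]=0;m[193:]=0;m[:,:228]=0;m[:,250:]=0
    m=cv2.morphologyEx(m,cv2.MORPH_CLOSE,np.ones((3,3)));m=cv2.morphologyEx(m,cv2.MORPH_OPEN,np.ones((5,5)))
    k=max(cv2.findContours(m,0,1)[0],key=cv2.contourArea); print(th,cv2.minAreaRect((onz(f,k.reshape(-1,2),.006)[:,:2]*1000).astype(np.float32)))
    if th==150: [print(''.join('#' if x else '.' for x in r)) for r in m[172:193,228:250]]
E
```

```text
base corners [[651.3, 110.8, 12.0], [651.8, -37.6, 12.0], [545.1, -37.9, 12.0], [542.8, 107.0, 12.0], [633.7, 287.4, 12.0], [551.9, 286.5, 12.0]]
hopper cass [[596.04871178 160.78206664  18.        ]]
top 75 [570.10181438 -26.05757275  97.87497485] [593.60846885  -5.21352315 107.74671769]
((581.9948120117188, -15.700181007385254), 12.057472229003906)
scene 65 [571.01679003 -29.85601161  97.43672065] [594.60775588  -8.03903184 105.65730971]
130 ((477.7991943359375, 395.12506103515625), (34.11252212524414, 40.75534439086914), 70.44607543945312)
150 ((478.6557312011719, 395.7772216796875), (29.108484268188477, 41.08033752441406), 60.02373504638672)
......................
......................
......................
........#######.......
.......##########.....
.......##########.....
......###########.....
.....############.....
.....############.....
....#############.....
...#############......
...#############......
...############.......
...###########........
...###########........
....#########.........
......#######.........
......................
......................
......................
......................
165 ((478.60333251953125, 395.6178894042969), (28.50322723388672, 41.58991622924805), 57.484683990478516)
```

The base measures 325 mm long and 108 and 82 mm wide, which matches the description. The feeder yaw is about +1°, its origin is about (597.4, 34.3), and the grip is at (582, -16), so q is about -0.32. The loose cassette is at (478.7, 395.7) and measures 29 x 41 mm, with its length along -30.5°. I'll go above it at yaw -120.5.

```bash
python3 -m handwheel '[[85,[40,17.2,10],0],[85,[40,17.2,10],0],[85,[40,17.2,10],0],[85,[40,17.2,10],0],[85,[40,17.2,10],0]]' 40
python3 -m handwheel '[[85,[40,17.2,10],0],[85,[40,17.2,10],0],[70,[0,0,0],0.141],[70,[0,0,0],0.141],[70,[0,0,0],0.141]]'
python3 -m handwheel '[[70,[0,0,0],0.141],[70,[0,0,0],0.141],[70,[0,0,0],0.141],[70,[0,0,0],0.141],[70,[0,0,0],0.141]]'
python3 -m handwheel '[[70,[0,0,0],0.141],[70,[0,0,0],0.141],[70,[0,0,0],0.141],[70,[0,0,0],0.141],[70,[0,0,0],0]]'
```

```text
t: 0.6
tcp_pos: [0.4198, 0.4581, 0.1806]
orientation: [180.0, 0.0, -23.6]
force: [1.1, -0.3, -0.2]
opening: 0.0853
finger_force: 0.0
t: 1.1
tcp_pos: [0.4789, 0.3953, 0.1608]
orientation: [179.9, -0.0, -48.2]
force: [-0.6, -0.4, 0.4]
opening: 0.0701
finger_force: 0.0
t: 1.6
tcp_pos: [0.4784, 0.3959, 0.1609]
orientation: [180.0, -0.0, -88.6]
force: [-0.7, -0.3, 0.6]
opening: 0.0701
finger_force: 0.0
t: 2.1
tcp_pos: [0.4784, 0.3959, 0.1609]
orientation: [180.0, -0.0, -120.7]
force: [0.5, 0.1, 0.1]
opening: 0.0704
finger_force: 0.0
```

```bash
python3 - <<'E'
from h import *
f=np.load("top0.npy",allow_pickle=True).item()
a=cv2.resize(f["pixels"][108:160,335:410],(750,520),interpolation=cv2.INTER_CUBIC); cv2.imwrite("pics/crank.png",a)
P,m=grip(f)
for v in range(118,152,3): print(v,(P[v,345:408:4,2]*1000).round().astype(int).tolist())
E
```

```text
118 [15, 12, 10, 19, 9, 14, 9, 11, 16, 15, 13, 14, 18, 16, 0, 7]
121 [17, 14, 11, 16, 26, 22, 30, 37, 24, 25, 15, 15, 15, 13, 0, 1]
124 [12, 13, 13, 14, 26, 38, 37, 35, 34, 26, 14, 14, 11, 10, -1, 1]
127 [23, 18, 7, 15, 39, 34, 1275, 33, 38, 41, 17, 6, 99, 106, 103, 1]
130 [18, 15, 15, 14, 46, 40, 35, 34, 52, 52, 51, 10, 105, 105, 105, -3]
133 [19, 17, 14, 46, 43, 39, 41, 44, 51, 56, 55, 49, 93, 103, 0, -3]
136 [19, 17, 17, 33, 33, 35, 39, 38, 52, 51, 45, 47, 72, 82, 47, -4]
139 [21, 17, 16, 12, 32, 37, 40, 35, 34, 35, 14, 45, 51, 55, 48, 1]
142 [18, 20, 16, 11, 26, 38, 39, 39, 37, 30, 14, 7, 12, 14, 2, 3]
145 [23, 19, 24, 18, 23, 24, 37, 34, 26, 23, 12, 10, 17, 10, 3, 2]
148 [13, 11, 15, 9, 23, 25, 29, 29, 24, 22, 15, 7, 15, 12, 0, 1]
151 [12, 13, 14, 11, 14, 9, 11, 10, 15, 14, 13, 8, 6, 14, 0, -1]
```

View pics/crank.png

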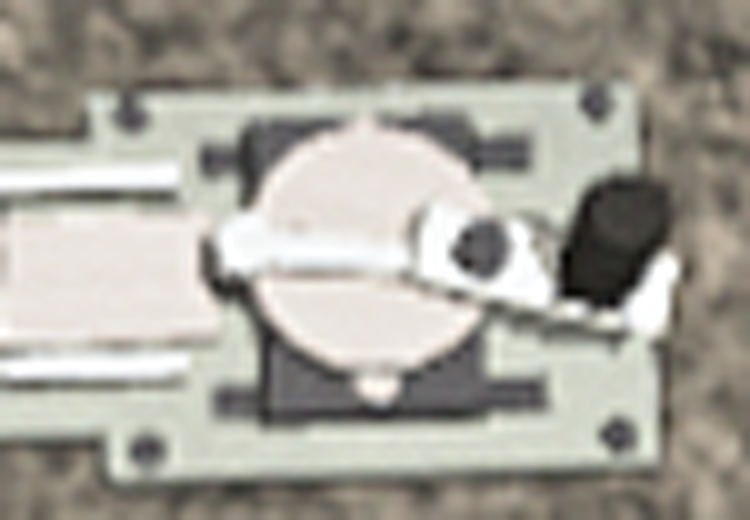

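The crop shows the pink crank disc centred at crop (371,247), which is top pixel (371.6,132.2) at z about 37 mm. The pin head is at crop (480,247) and the grip at (617,240). The disc centre is on the axis.

```bash
python3 - <<'E'
from h import *
f=np.load("top0.npy",allow_pickle=True).item()
c=lambda x,y:(335+x/10-.5,108+y/10-.5)
for z in(.034,.038): print("disc",onz(f,[c(371,247),c(255,247),c(490,247),c(371,120),c(371,375)],z)*1e3)
print("pin",onz(f,[c(480,247)],.054)*1e3)
print("block",onz(f,[c(245,130),c(265,415),c(485,410),c(470,120)],.024)*1e3)
E
python3 -m handwheel '[[70,[0,0,40],0],[70,[0,0,40],0],[70,[0,0,40],0],[70,[0,0,26],0],[70,[0,0,13],0]]'
python3 -m handwheel '[[30,[0,0,0],0],[30,[0,0,0],0],[30,[0,0,0],0],[30,[0,0,0],0],[30,[0,0,0],0]]' 40
```

```text
disc [[599.31712493  39.34374099  34.        ]
 [599.85635497  70.03172875  34.        ]
 [598.76026725   7.86562533  34.        ]
 [634.75617682  37.89210815  34.        ]
 [563.98197712  40.79471208  34.        ]]
disc [[597.93119557  39.85769844  38.        ]
 [598.46868717  70.44674976  38.        ]
 [597.37613318   8.48106654  38.        ]
 [633.25599385  38.41074558  38.        ]
 [562.70996639  41.30399168  38.        ]]
pin [[591.88577753  13.54522632  54.        ]]
block [[636.27270423  70.48199909  24.        ]
 [556.60321868  68.04231977  24.        ]
 [556.95584499   9.73163254  24.        ]
 [638.03696356  10.05267246  24.        ]]
t: 2.6
tcp_pos: [0.4775, 0.3947, -0.0006]
orientation: [180.0, -0.2, -120.3]
force: [0.3, 0.5, 0.3]
opening: 0.0699
finger_force: 0.0
t: 3.1
tcp_pos: [0.4803, 0.3977, 0.0053]
orientation: [-179.9, 0.3, -120.5]
force: [1.5, -2.0, 7.9]
opening: 0.0297
finger_force: 3.8
```

The open fingers stand farther back, so they closed over the top of the cassette. I'll lift, open to 52 and look again.

```bash

python3 -m handwheel '[[30,[0,0,-30],0],[52,[0,0,-40],0],[52,[-45,0,0],0],[52,[-45,0,0],0],[52,[-45,0,0],0]]'
python3 - <<'E'
from h import *
f=cams.grab_frame("top"); im=f["pixels"]; cv2.imwrite("pics/c2.png",cv2.resize(im[150:210,200:280],(640,480),interpolation=cv2.INTER_CUBIC))
for th in(130,150,165):
    m=(im.min(2)>th).astype(np.uint8); m[:168]=0;m[197:]=0;m[:,:223]=0;m[:,255:]=0
    m=cv2.morphologyEx(m,cv2.MORPH_CLOSE,np.ones((3,3)));m=cv2.morphologyEx(m,cv2.MORPH_OPEN,np.ones((5,5)))
    k=max(cv2.findContours(m,0,1)[0],key=cv2.contourArea); print(th,cv2.minAreaRect((onz(f,k.reshape(-1,2),.006)[:,:2]*1000).astype(np.float32)))
E
```

```text
t: 3.6
tcp_pos: [0.5484, 0.5143, 0.0754]
orientation: [-180.0, 0.2, -120.5]
force: [0.9, 0.7, -0.7]
opening: 0.0519
finger_force: 0.0
130 ((471.5476379394531, 401.6667175292969), (44.717315673828125, 43.42713165283203), 89.01446533203125)
150 ((470.1792907714844, 401.5270080566406), (34.3003044128418, 40.69556427001953), 89.01358795166016)
165 ((470.2149658203125, 401.86798095703125), (29.917680740356445, 40.47782897949219), 57.263431549072266)
```

View pics/c2.png

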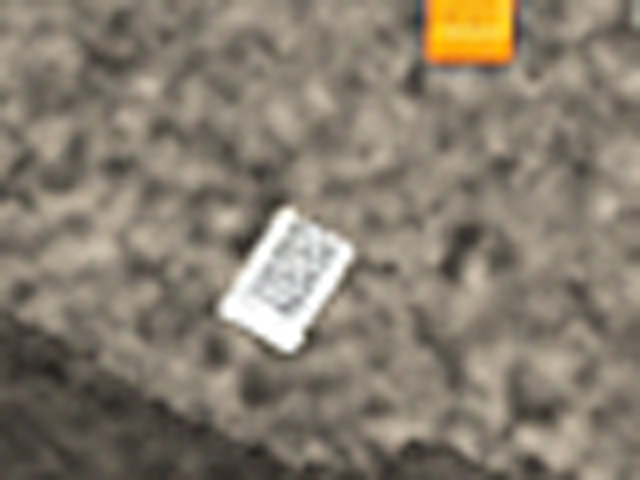

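The cassette was pushed to about (470.3, 401.8), with its length at -31.5° (crop centre (289,280)). It is still flat. I'll go back over it with a 52 mm opening and lower tips.

```bash

python3 -m handwheel '[[52,[45,3.4,0],0],[52,[45,3.4,0],0],[52,[46.6,3.4,10],0],[52,[0,0,20],0.017],[52,[0,0,0],0]]'
```

```text
t: 4.15
tcp_pos: [0.468, 0.3985, 0.0421]
orientation: [180.0, -0.1, -121.5]
force: [-0.0, 0.3, 0.3]
opening: 0.052
finger_force: 0.0
```

```bash

python3 -m handwheel '[[52,[-4,0,20],0],[52,[0,0,14],0],[52,[0,0,9.4],0],[52,[0,0,0],0],[45,[0,0,0],0]]' 30
python3 -m handwheel '[[36,[0,0,0],0],[36,[0,0,0],0],[36,[0,0,0],0],[36,[0,0,0],0]]'
```

```text
t: 4.65
tcp_pos: [0.4713, 0.4036, -0.001]
orientation: [-180.0, -0.0, -121.5]
force: [0.2, 0.5, 0.4]
opening: 0.0454
finger_force: 0.0
t: 5.05
tcp_pos: [0.4713, 0.4037, -0.0005]
orientation: [-180.0, 0.1, -121.5]
force: [-0.8, 0.0, 3.8]
opening: 0.039
finger_force: 30.5
```

Gripped at 39 mm opening with 30 N. I'll lift, and measure the hopper posts more finely from the saved frames.

```bash

python3 -m handwheel '[[36,[0,0,-20],0],[36,[0,0,-40],0],[36,[0,0,-40],0],[36,[0,0,0],-0.14],[36,[0,0,0],-0.14]]'
python3 -m handwheel '[[36,[0,0,0],-0.14],[36,[0,0,0],-0.147],[36,[0,0,0],0],[36,[0,0,0],0]]'
python3 - <<'E'
from h import *
f=np.load("top0.npy",allow_pickle=True).item(); s=np.load("scene0.npy",allow_pickle=True).item()
a=cv2.resize(f["pixels"][116:156,308:343],(525,600),interpolation=cv2.INTER_CUBIC)
cv2.imwrite("pics/hop.png",a)
P,m=grip(f)
for v in range(122,150,2): print(v,(P[v,312:342:2,2]*1000).round().astype(int).tolist())
E
```

```text
t: 5.55
tcp_pos: [0.4715, 0.404, 0.1008]
orientation: [-180.0, 0.2, -105.2]
force: [0.0, 0.4, -1.4]
opening: 0.0388
finger_force: 30.3
t: 5.95
tcp_pos: [0.471, 0.4033, 0.0989]
orientation: [180.0, -0.0, -89.3]
force: [-1.0, 0.3, -0.2]
opening: 0.0388
finger_force: 30.3
122 [-4, 1, -1, -3, -3, 1, -1, 3, -1, 2, 1, 1, 0, 3, -2]
124 [13, 17, 12, 36, 39, 14, 14, 15, 9, 37, 40, 10, 10, 17, 14]
126 [6, 12, 13, 33, 32, 11, 12, 15, 11, 36, 34, 36, 25, 25, 29]
128 [26, 25, 39, 34, 22, 10, 12, 13, 13, 23, 39, 38, 14, 19, 15]
130 [9, 12, 38, 35, 7, 17, 19, 18, 21, 21, 33, 34, 17, 21, 14]
132 [11, 16, 38, 37, 13, 17, 22, 23, 21, 18, 31, 38, 20, 22, 20]
134 [6, 10, 41, 33, 14, 19, 19, 22, 20, 19, 32, 38, 17, 18, 19]
136 [13, 13, 14, 31, 15, 16, 20, 20, 22, 16, 30, 39, 20, 17, 16]
138 [15, 13, 18, 40, 14, 20, 21, 18, 17, 15, 35, 33, 20, 19, 12]
140 [11, 16, 12, 35, 14, 22, 22, 18, 17, 18, 27, 40, 18, 16, 17]
142 [5, 17, 11, 38, 13, 14, 14, 1275, 20, 21, 32, 34, 19, 18, 18]
144 [16, 13, 13, 13, 38, 11, 11, 19, 11, 19, 38, 7, 26, 23, 22]
146 [18, 24, 22, 22, 23, 11, 14, 13, 10, 10, 17, 13, 23, 25, 20]
148 [13, 12, 11, 12, 12, 14, 10, 12, 13, 11, 14, 11, 17, 16, 13]
```

View pics/hop.png

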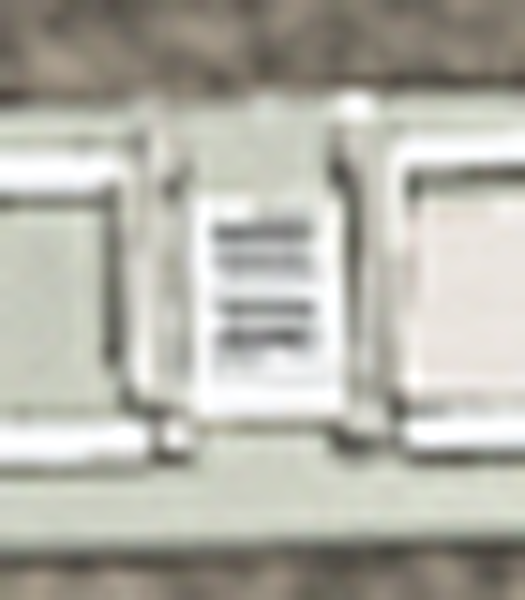

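The hopper crop shows the flared walls at x 132 to 385 and y 100 to 445 (z = 40), and the low cassette at x 193 to 345 and y 195 to 415.

```bash
python3 - <<'E'
from h import *
f=np.load("top0.npy",allow_pickle=True).item()
c=lambda x,y:(308+x/15-.5,116+y/15-.5)
print("walls",onz(f,[c(132,272),c(385,272),c(258,100),c(258,445),c(258,272)],.039)*1e3)
print("cass",onz(f,[c(193,305),c(345,305),c(269,195),c(269,415),c(269,305)],.018)*1e3)
print("deck edges",onz(f,[c(258,90),c(258,550)],.012)*1e3)
E
```

```text
walls [[596.15216196 185.76400428  39.        ]
 [595.38986598 141.35518485  39.        ]
 [627.592417   162.95199742  39.        ]
 [564.07912901 164.34275144  39.        ]
 [595.7734685  163.64851428  39.        ]]
cass [[597.04496686 174.77905333  18.        ]
 [596.57902153 147.67042364  18.        ]
 [617.43295919 160.76749617  18.        ]
 [576.31916206 161.68017697  18.        ]
 [596.81232941 161.22515061  18.        ]]
deck edges [[639.50316172 162.12797149  12.        ]
 [553.19890011 164.0181148   12.        ]]
```

```bash

python3 -m handwheel '[[36,[30,-15.2,0],-0.005],[36,[30,-15.2,0],0],[36,[30,-15.2,0],0],[36,[30,-15.2,0],0],[36,[30,-15.2,0],0]]'
python3 -m handwheel '[[36,[30,-15.2,0],0],[36,[30,-15.2,0],0],[36,[30,-15.2,20],0],[36,[0,0,0],0],[36,[0,0,0],0]]'
python3 - <<'E'
from h import *
f=cams.grab_frame("scene"); np.save("s1.npy",f,allow_pickle=True)
p=np.array([.596,.163,.08]); T=np.linalg.inv(f["T"]); q=T[:3,:3]@p+T[:3,3]
u=cv2.projectPoints(q.reshape(1,1,3),np.zeros(3),np.zeros(3),f["intrinsics"],np.array(f["distortion"]))[0].ravel(); print(u)
x,y=u.astype(int); cv2.imwrite("pics/s1.png",cv2.resize(f["pixels"][y-30:y+40,x-45:x+45],(720,560),interpolation=cv2.INTER_CUBIC)); print(x-45,y-30)
E
```

```text
t: 6.45
tcp_pos: [0.5506, 0.2538, 0.0989]
orientation: [180.0, -0.0, -89.0]
force: [-0.4, 0.5, -1.0]
opening: 0.0391
finger_force: 30.3
t: 6.95
tcp_pos: [0.5977, 0.1649, 0.0783]
orientation: [179.9, -0.0, -89.0]
force: [0.6, 0.4, 0.0]
opening: 0.0387
finger_force: 30.3
[377.91878828 196.40915151]
332 166
```

View pics/s1.png

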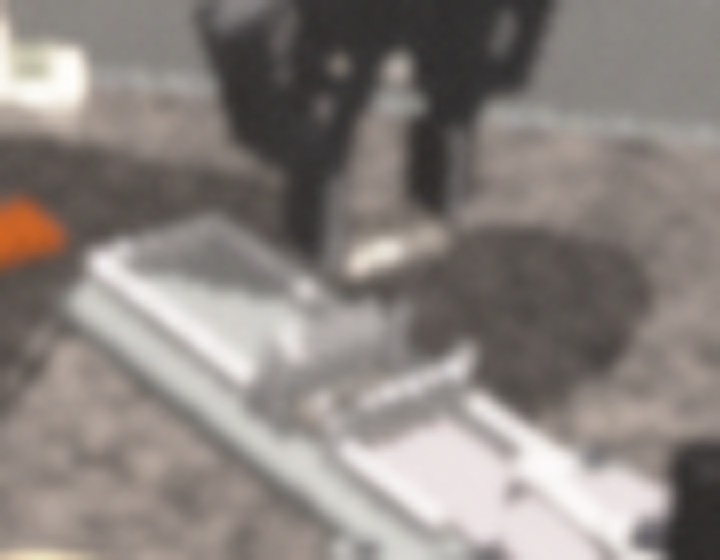

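The scene crop shows the cassette level between the fingertips, its near (-y) face running from crop (348,276) to (447,243) at the bottom. I'll check its offset in the hand.

```bash
python3 - <<'E'
from h import *
f=np.load("s1.npy",allow_pickle=True).item()
c=lambda x,y:(332+x/8-.5,166+y/8-.5)
print("bottom corners z78.8",onz(f,[c(350,277),c(447,244)],.0788)*1e3)
print("top front edge z84.8",onz(f,[c(345,253),c(445,225)],.0848)*1e3)
# same camera check: hopper wall tops -y side flared (z 40)
print("wall -y z40",onz(f,[c(335,415),c(470,350)],.040)*1e3)
print("pocket +y wall",onz(f,[c(250,380),c(400,310)],.040)*1e3)
E
```

```text
bottom corners z78.8 [[580.25084829 153.27444344  78.8       ]
 [619.18323887 152.92088771  78.8       ]]
top front edge z84.8 [[581.69278143 158.3200383   84.8       ]
 [619.60782544 155.04947237  84.8       ]]
wall -y z40 [[564.50914361 137.45826674  40.        ]
 [625.28540275 145.06218621  40.        ]]
pocket +y wall [[553.58067424 169.32368946  40.        ]
 [621.15854233 177.72279309  40.        ]]
```

```bash

python3 -m handwheel '[[36,[1.9,1.7,15],0],[36,[0,0,15],0],[36,[0,0,8],0],[36,[0,0,4],0],[36,[0,0,0],0]]'
python3 -m handwheel '[[36,[0,0,2],0],[36,[0,0,2],0],[36,[0,0,2],0]]'
python3 -m handwheel '[[36,[0,0,2],0],[36,[0,0,2],0]]'
```

```text
t: 7.5
tcp_pos: [0.596, 0.1646, 0.0368]
orientation: [180.0, -0.0, -88.7]
force: [0.2, 0.4, -0.2]
opening: 0.0385
finger_force: 30.3
t: 7.8
tcp_pos: [0.5963, 0.1642, 0.0312]
orientation: [-180.0, 0.0, -88.7]
force: [0.6, -0.5, -0.3]
opening: 0.0392
finger_force: 30.3
t: 8.0
tcp_pos: [0.5962, 0.164, 0.0268]
orientation: [-180.0, 0.0, -88.7]
force: [0.6, 0.3, 0.3]
opening: 0.0386
finger_force: 30.3
```

```bash

python3 -m handwheel '[[36,[0,0,2],0],[36,[0,0,2],0]]'
python3 -m handwheel '[[36,[0,0,1.5],0],[36,[0,0,1.5],0],[36,[0,0,0],0]]'
```

```text
t: 8.2
tcp_pos: [0.5961, 0.164, 0.0227]
orientation: [180.0, -0.0, -88.7]
force: [0.3, -0.2, -0.9]
opening: 0.0388
finger_force: 30.3
t: 8.5
tcp_pos: [0.596, 0.164, 0.0196]
orientation: [180.0, -0.0, -88.7]
force: [-0.5, -1.0, -1.0]
opening: 0.0391
finger_force: 30.3
```

```bash

python3 -m handwheel '[[43,[0,0,0],0],[48,[0,0,0],0],[48,[0,0,0],0],[48,[0,0,-5],0],[48,[0,0,-15],0]]'
python3 -m handwheel '[[48,[0,0,-40],0],[60,[0,0,-40],0],[60,[0,0,-30],0],[60,[35,3.6,0],0],[60,[35,3.6,0],0]]'
python3 -m handwheel '[[60,[36,3.6,0],0],[60,[36,3.6,0],0],[60,[37.3,3.7,0],0],[60,[0,0,0],0],[60,[0,0,0],0]]'
python3 - <<'E'
from h import *
f=cams.grab_frame("top"); s=cams.grab_frame("scene")
a=cv2.resize(f["pixels"][116:156,308:343],(525,600),interpolation=cv2.INTER_CUBIC)
b=s["pixels"][180:240,335:400]; b=cv2.resize(b,(270,600),interpolation=cv2.INTER_CUBIC) if 0 else cv2.resize(s["pixels"][185:245,348:375],(270,600),interpolation=cv2.INTER_CUBIC)
cv2.imwrite("pics/h2.png",np.hstack([a,b]))
E
```

```text
t: 9.0
tcp_pos: [0.5952, 0.1636, 0.0391]
orientation: [179.9, -0.1, -88.8]
force: [0.7, -0.1, 0.1]
opening: 0.0479
finger_force: 0.0
t: 9.5
tcp_pos: [0.591, 0.0942, 0.1518]
orientation: [-179.8, 0.1, -88.6]
force: [0.7, 0.0, -0.8]
opening: 0.0599
finger_force: 0.0
t: 10.0
tcp_pos: [0.582, -0.0164, 0.1504]
orientation: [-180.0, 0.0, -88.8]
force: [-0.0, -0.3, 1.0]
opening: 0.0599
finger_force: 0.0
```

View pics/h2.png

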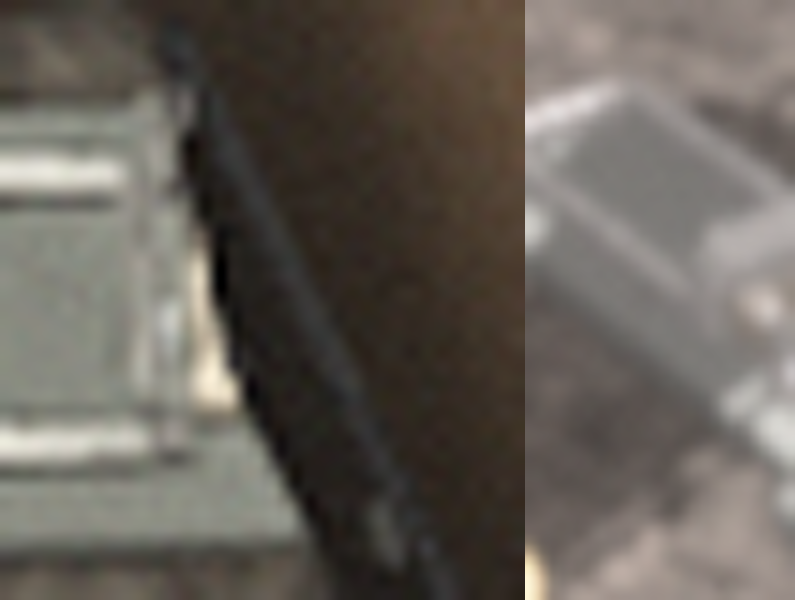

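The arm hides most of the pocket. The visible lower-left corner of a cassette, crop (195,410), agrees with a seated one. I'll move aside and check by numbers.

```bash

python3 -m handwheel '[[60,[45,0,0],0],[60,[45,0,0],0],[60,[45,0,0],0],[60,[0,0,0],0]]'
python3 - <<'E'
from h import *
f=cams.grab_frame("top"); im=f["pixels"]; np.save("top2.npy",f,allow_pickle=True)
P,m=grip(f)
for v in range(122,150,2): print(v,(P[v,312:342:2,2]*1000).round().astype(int).tolist(), im[v,312:342:2].min(1).tolist())
z=P[129:142,321:330,2]*1e3; print("height",np.median(z),z.std(), [np.median(q) for q in(z[:6],z[7:],z[:,:4],z[:,5:])])
E
```

```text
t: 10.5
tcp_pos: [0.585, -0.1535, 0.1497]
orientation: [180.0, -0.0, -88.9]
force: [0.2, 1.0, -0.1]
opening: 0.0601
finger_force: 0.0
122 [4, -3, -3, -1, 2, -1, 2, 1, 1, -1, 4, -1, -7, 1, 2] [121, 127, 133, 167, 142, 128, 164, 183, 137, 143, 163, 96, 105, 100, 100]
124 [12, 16, 10, 39, 36, 13, 17, 11, 14, 37, 37, 12, 16, 12, 11] [222, 214, 206, 210, 207, 215, 212, 214, 205, 139, 115, 114, 142, 130, 137]
126 [17, 14, 8, 37, 34, 10, 12, 9, 14, 31, 34, 39, 25, 29, 23] [243, 240, 201, 234, 186, 212, 209, 210, 215, 132, 205, 255, 255, 162, 155]
128 [20, 20, 40, 35, 19, 16, 8, 12, 12, 21, 30, 38, 10, 16, 16] [235, 216, 215, 185, 182, 234, 241, 240, 247, 206, 182, 241, 135, 98, 102]
130 [6, 11, 36, 34, 9, 29, 22, 28, 24, 19, 36, 40, 14, 17, 16] [217, 199, 208, 217, 186, 241, 217, 211, 181, 255, 177, 243, 232, 146, 156]
132 [12, 11, 39, 35, 11, 25, 25, 26, 27, 27, 36, 40, 17, 15, 13] [209, 197, 182, 212, 175, 215, 161, 141, 158, 255, 176, 215, 232, 147, 151]
134 [11, 11, 36, 33, 14, 28, 21, 27, 25, 26, 35, 38, 18, 16, 18] [208, 189, 193, 206, 192, 239, 144, 181, 169, 253, 209, 139, 239, 153,
[... 458 characters left out ...]
, 22, 21, 23, 30, 35, 21, 16, 16] [209, 219, 120, 192, 212, 252, 249, 251, 249, 246, 185, 84, 223, 126, 138]
144 [13, 12, 15, 12, 41, 9, 16, 12, 12, 13, 41, 12, 26, 25, 24] [237, 242, 250, 157, 212, 173, 169, 165, 173, 128, 208, 132, 197, 218, 208]
146 [20, 20, 21, 19, 26, 13, 10, 14, 16, 11, 21, 13, 20, 26, 17] [240, 204, 210, 105, 136, 223, 215, 214, 216, 167, 134, 112, 115, 70, 81]
148 [10, 17, 5, 10, 12, 11, 13, 11, 15, 12, 11, 11, 10, 10, 10] [211, 215, 217, 217, 219, 214, 215, 211, 216, 221, 206, 121, 216, 134, 132]
height 25.061741256726442 2.5017613968003323 [np.float64(24.92661999238266), np.float64(25.249385343473097), np.float64(25.043015643841592), np.float64(25.151654976314333)]
```

The top of the pocket is now flat at 25 mm (it was 19), so the cassette is seated. Next is the crank grip.

```bash

python3 -m handwheel '[[60,[-45,0,0],0],[60,[-45,0,0],0],[60,[-45.5,0,0],0],[60,[0,0,30],0],[60,[0,0,20],0]]'
python3 -m handwheel '[[60,[0,0,15],0],[60,[0,0,12],0],[60,[0,0,7],0],[60,[0,0,0],0],[60,[0,0,0],0]]'
```

```text
t: 11.05
tcp_pos: [0.5818, -0.0114, 0.0993]
orientation: [-180.0, 0.0, -88.5]
force: [0.7, -0.1, -0.2]
opening: 0.0601
finger_force: 0.0
t: 11.55
tcp_pos: [0.5824, -0.0149, 0.0664]
orientation: [-180.0, 0.0, -88.7]
force: [-0.2, 0.1, 0.3]
opening: 0.06
finger_force: 0.0
```

Close on it.

```bash

python3 -m handwheel '[[40,[0,0,0],0],[28,[0,0,0],0],[20,[0,0,0],0],[20,[0,0,0],0],[20,[0,0,0],0]]' 50
python3 -m handwheel '[[20,[0,0,0],0],[20,[0,0,0],0]]'
python3 -c "
from h import *
s=status.sense();print(s['tcp_pos'],s['force'])"
```

```text
t: 12.05
tcp_pos: [0.5825, -0.0151, 0.0666]
orientation: [-179.9, 0.0, -88.7]
force: [-0.4, 0.4, 5.7]
opening: 0.0227
finger_force: 49.0
t: 12.25
tcp_pos: [0.5826, -0.0151, 0.0666]
orientation: [-179.9, 0.0, -88.7]
force: [-0.1, 0.4, 7.5]
opening: 0.0225
finger_force: 49.1
[ 0.58255587 -0.01507534  0.06664041] [-0.05405377  0.39054632  7.45414076]
```

Gripped. I'll use a helper that works out the circle rows from the force readings and fits the centre as it goes. I type the rows myself.

```bash
cat > arc.py <<'E'
import sys,json,os
from h import *
from scipy.optimize import least_squares
# usage: arc.py dq n : logs the state, refits the circle, prints n rows of dq rad and the planned commanded pose
Y=np.radians(1.0); yaw=np.radians(-88.7)
tx=np.array([np.cos(yaw),np.sin(yaw)]); ty=np.array([np.sin(yaw),-np.cos(yaw)])
st=json.load(open("st.json")) if os.path.exists("st.json") else dict(cmd=None,log=[],c=[598.5,39.0],r=56.8,q=None)
s=status.sense(); p=np.array(s["tcp_pos"][:2])*1e3; F=np.array(s["force"][:2])
if st["cmd"] is None: st["cmd"]=p.tolist()
er=lambda c,p:(p-c)/np.linalg.norm(p-c)
ang=lambda c,p:np.arctan2((p-c)[0],-(p-c)[1])-Y
c=np.array(st["c"]); e=er(c,p); fr=F@e; ft=F@np.array([-e[1],e[0]])
st["log"].append([*p,*F])
L=np.array(st["log"]); prior=np.array([598.5,39.0,56.8])
def res(v):
    d=L[:,:2]-v[:2]; n=np.linalg.norm(d,axis=1); Fr=(L[:,2:]*d).sum(1)/n
    return np.r_[(n+Fr/3-v[2])/.4,(v-prior)/[1.5,2,1.5]]
v=least_squares(res,prior).x; st["c"]=v[:2].tolist(); st["r"]=v[2]; c=v[:2]
q=ang(c,p)
if st["q"] is not None: q+=2*np.pi*round((st["q"]-q)/2/np.pi)
st["q"]=q; dq=float(sys.argv[1]); n=int(sys.argv[2])
print(f"t {s['t']:.2f} q {q:.3f} Fr {fr:.1f} Ft {ft:.1f} Fz {s['force'][2]:.1f} slide {-fr/3:.2f}mm c {v.round(1)} cmd-meas {(np.array(st['cmd'])-p).round(1)} op {s['opening']*1e3:.1f}")
cm=np.array(st["cmd"]); qc=ang(c,cm); rows=[]
for k in range(1,n+1):
    a=qc+k*dq+Y; t=c+v[2]*np.array([np.sin(a),-np.cos(a)]); d=t-cm
    r=[round(float(d@tx),1),round(float(d@ty),1)]; rows.append([20,[*r,0],0]); cm=cm+r[0]*tx+r[1]*ty
st["cmd"]=cm.tolist(); json.dump(st,open("st.json","w"))
for i in range(0,n,5): print(json.dumps(rows[i:i+5]).replace(" ",""))
E
python3 arc.py 0.06 4
```

```text
t 12.25 q -0.303 Fr -0.4 Ft -0.2 Fz 7.5 slide 0.12mm c [598.6  39.3  56.6] cmd-meas [0. 0.] op 22.5
[[20,[0.8,-3.3,0],0],[20,[0.8,-3.3,0],0],[20,[0.5,-3.4,0],0],[20,[0.3,-3.3,0],0]]
```

```bash
python3 -m handwheel '[[20,[0.8,-3.3,0],0],[20,[0.8,-3.3,0],0],[20,[0.5,-3.4,0],0],[20,[0.3,-3.3,0],0]]' >/dev/null; python3 arc.py 0.08 4
```

```text
t 12.65 q -0.066 Fr -1.0 Ft -1.9 Fz 7.4 slide 0.33mm c [598.2  39.5  56.6] cmd-meas [0.4 0. ] op 22.5
[[20,[-0.1,-4.5,0],0],[20,[-0.2,-4.5,0],0],[20,[-0.6,-4.5,0],0],[20,[-1.0,-4.5,0],0]]
```

```bash
python3 -m handwheel '[[20,[-0.1,-4.5,0],0],[20,[-0.2,-4.5,0],0],[20,[-0.6,-4.5,0],0],[20,[-1.0,-4.5,0],0]]' >/dev/null; python3 arc.py 0.08 4
```

```text
t 13.05 q 0.252 Fr -0.5 Ft -2.6 Fz 7.6 slide 0.17mm c [598.1  39.5  56.6] cmd-meas [0.6 0.3] op 22.7
[[20,[-1.4,-4.3,0],0],[20,[-1.7,-4.2,0],0],[20,[-2.0,-4.1,0],0],[20,[-2.3,-3.9,0],0]]
```

```bash
python3 -m handwheel '[[20,[-1.4,-4.3,0],0],[20,[-1.7,-4.2,0],0],[20,[-2.0,-4.1,0],0],[20,[-2.3,-3.9,0],0]]' >/dev/null; python3 arc.py 0.1 5
```

```text
t 13.45 q 0.570 Fr -0.1 Ft -1.6 Fz 7.5 slide 0.04mm c [598.1  39.5  56.5] cmd-meas [0.7 0.5] op 22.7
[[20,[-3.4,-4.5,0],0],[20,[-3.7,-4.3,0],0],[20,[-4.2,-3.8,0],0],[20,[-4.5,-3.3,0],0],[20,[-4.9,-2.9,0],0]]
```

```bash
python3 -m handwheel '[[20,[-3.4,-4.5,0],0],[20,[-3.7,-4.3,0],0],[20,[-4.2,-3.8,0],0],[20,[-4.5,-3.3,0],0],[20,[-4.9,-2.9,0],0]]' >/dev/null; python3 arc.py 0.1 5
```

```text
t 13.95 q 1.064 Fr 0.5 Ft -4.9 Fz 6.6 slide -0.17mm c [598.1  39.5  56.5] cmd-meas [0.7 1. ] op 22.6
[[20,[-5.1,-2.5,0],0],[20,[-5.3,-1.8,0],0],[20,[-5.5,-1.4,0],0],[20,[-5.6,-0.8,0],0],[20,[-5.6,-0.2,0],0]]
```

```bash
python3 -m handwheel '[[20,[-5.1,-2.5,0],0],[20,[-5.3,-1.8,0],0],[20,[-5.5,-1.4,0],0],[20,[-5.6,-0.8,0],0],[20,[-5.6,-0.2,0],0]]' >/dev/null; python3 arc.py 0.1 5
```

```text
t 14.45 q 1.543 Fr 2.1 Ft -9.7 Fz 4.5 slide -0.71mm c [598.1  40.   57. ] cmd-meas [0.1 1.8] op 23.0
[[20,[-5.7,-0.2,0],0],[20,[-5.6,0.9,0],0],[20,[-5.5,1.4,0],0],[20,[-5.4,1.9,0],0],[20,[-5.1,2.5,0],0]]
```

```bash
python3 -m handwheel '[[20,[-5.7,-0.2,0],0],[20,[-5.6,0.9,0],0],[20,[-5.5,1.4,0],0],[20,[-5.4,1.9,0],0],[20,[-5.1,2.5,0],0]]' >/dev/null; python3 arc.py 0.1 5
```

```text
t 14.95 q 2.032 Fr 0.0 Ft -14.7 Fz 0.4 slide -0.00mm c [598.1  40.   57. ] cmd-meas [-1.1  2.2] op 22.7
[[20,[-4.8,3.0,0],0],[20,[-4.6,3.5,0],0],[20,[-4.1,3.8,0],0],[20,[-3.8,4.3,0],0],[20,[-3.3,4.6,0],0]]
```

```bash
python3 -m handwheel '[[20,[-4.8,3.0,0],0],[20,[-4.6,3.5,0],0],[20,[-4.1,3.8,0],0],[20,[-3.8,4.3,0],0],[20,[-3.3,4.6,0],0]]' >/dev/null; python3 arc.py 0.1 5
```

```text
t 15.45 q 2.518 Fr -0.1 Ft -13.4 Fz -2.1 slide 0.04mm c [597.8  40.3  57.3] cmd-meas [-2.8  1. ] op 22.6
[[20,[-3.3,4.7,0],0],[20,[-2.3,5.2,0],0],[20,[-1.9,5.4,0],0],[20,[-1.3,5.6,0],0],[20,[-0.7,5.7,0],0]]
```

```bash
python3 -m handwheel '[[20,[-3.3,4.7,0],0],[20,[-2.3,5.2,0],0],[20,[-1.9,5.4,0],0],[20,[-1.3,5.6,0],0],[20,[-0.7,5.7,0],0]]' >/dev/null; python3 arc.py 0.09 5
```

```text
t 15.95 q 3.035 Fr -0.4 Ft -5.6 Fz 2.7 slide 0.14mm c [597.7  40.4  57.4] cmd-meas [-1.8 -0.4] op 22.8
[[20,[-0.4,5.1,0],0],[20,[0.3,5.2,0],0],[20,[0.7,5.1,0],0],[20,[1.2,5.0,0],0],[20,[1.7,4.9,0],0]]
```

```bash
python3 -m handwheel '[[20,[-0.4,5.1,0],0],[20,[0.3,5.2,0],0],[20,[0.7,5.1,0],0],[20,[1.2,5.0,0],0],[20,[1.7,4.9,0],0]]' >/dev/null; python3 arc.py 0.09 5
```

```text
t 16.45 q 3.554 Fr -0.6 Ft 6.0 Fz 14.1 slide 0.19mm c [597.7  40.4  57.4] cmd-meas [2.  0.7] op 22.9
[[20,[2.1,4.7,0],0],[20,[2.5,4.6,0],0],[20,[2.9,4.2,0],0],[20,[3.2,4.0,0],0],[20,[3.6,3.7,0],0]]
```

```bash
python3 -m handwheel '[[20,[2.1,4.7,0],0],[20,[2.5,4.6,0],0],[20,[2.9,4.2,0],0],[20,[3.2,4.0,0],0],[20,[3.6,3.7,0],0]]' >/dev/null; python3 arc.py 0.09 5
```

```text
t 16.95 q 4.029 Fr -3.0 Ft 10.2 Fz 14.8 slide 1.02mm c [597.8  40.4  57.4] cmd-meas [3.  2.3] op 22.6
[[20,[4.0,3.3,0],0],[20,[4.2,3.0,0],0],[20,[4.5,2.6,0],0],[20,[4.6,2.1,0],0],[20,[4.9,1.8,0],0]]
```

```bash
python3 -m handwheel '[[20,[4.0,3.3,0],0],[20,[4.2,3.0,0],0],[20,[4.5,2.6,0],0],[20,[4.6,2.1,0],0],[20,[4.9,1.8,0],0]]' >/dev/null; python3 arc.py 0.09 5
```

```text
t 17.45 q 4.452 Fr -1.6 Ft 6.3 Fz 8.7 slide 0.54mm c [597.7  40.4  57.4] cmd-meas [1.5 1.7] op 22.8
[[20,[5.0,1.4,0],0],[20,[5.0,0.9,0],0],[20,[5.2,0.4,0],0],[20,[5.2,-0.1,0],0],[20,[5.1,-0.5,0],0]]
```

```bash
python3 -m handwheel '[[20,[5.0,1.4,0],0],[20,[5.0,0.9,0],0],[20,[5.2,0.4,0],0],[20,[5.2,-0.1,0],0],[20,[5.1,-0.5,0],0]]' >/dev/null; python3 arc.py 0.09 5
```

```text
t 17.95 q 4.876 Fr -0.7 Ft 2.7 Fz 6.7 slide 0.24mm c [597.6  40.4  57.4] cmd-meas [0.4 0.7] op 22.4
[[20,[5.1,-0.9,0],0],[20,[4.9,-1.5,0],0],[20,[4.9,-1.9,0],0],[20,[4.6,-2.3,0],0],[20,[4.4,-2.7,0],0]]
```

```bash
python3 -m handwheel '[[20,[5.1,-0.9,0],0],[20,[4.9,-1.5,0],0],[20,[4.9,-1.9,0],0],[20,[4.6,-2.3,0],0],[20,[4.4,-2.7,0],0]]' >/dev/null; python3 arc.py 0.1 10
```

```text
t 18.45 q 5.315 Fr -1.1 Ft -0.7 Fz 8.1 slide 0.36mm c [597.6  40.4  57.4] cmd-meas [0.3 0.1] op 22.5
[[20,[4.6,-3.5,0],0],[20,[4.2,-3.9,0],0],[20,[3.8,-4.3,0],0],[20,[3.3,-4.7,0],0],[20,[2.9,-4.9,0],0]]
[[20,[2.3,-5.3,0],0],[20,[1.8,-5.4,0],0],[20,[1.3,-5.6,0],0],[20,[0.7,-5.7,0],0],[20,[0.1,-5.8,0],0]]
```

```bash
python3 -m handwheel '[[20,[4.6,-3.5,0],0],[20,[4.2,-3.9,0],0],[20,[3.8,-4.3,0],0],[20,[3.3,-4.7,0],0],[20,[2.9,-4.9,0],0]]' >/dev/null; python3 -m handwheel '[[20,[2.3,-5.3,0],0],[20,[1.8,-5.4,0],0],[20,[1.3,-5.6,0],0],[20,[0.7,-5.7,0],0],[20,[0.1,-5.8,0],0]]'; python3 arc.py 0.1 5
python3 - <<'E'
from h import *
f=cams.grab_frame("top"); s=cams.grab_frame("scene")
P,m=grip(f)
for v in range(122,150,2): print(v,(P[v,276:330:2,2]*1000).round().astype(int).tolist())
a=cv2.resize(f["pixels"][110:165,265:345],(800,550)[:2],interpolation=cv2.INTER_CUBIC); b=cv2.resize(s["pixels"][180:250,325:445],(800,467)[:2],interpolation=cv2.INTER_CUBIC)
cv2.imwrite("pics/mid.png",np.hstack([cv2.resize(a,(400,275)),cv2.resize(b,(400,275))]))
E
```

```text
t: 19.45
tcp_pos: [0.5995, -0.0172, 0.0665]
orientation: [180.0, -0.0, -88.7]
force: [-2.6, 0.1, 9.5]
opening: 0.0225
finger_force: 50.0
t 19.45 q 6.298 Fr -0.2 Ft -2.6 Fz 9.5 slide 0.05mm c [597.6  40.4  57.4] cmd-meas [1.1 0.2] op 22.5
[[20,[-0.4,-5.7,0],0],[20,[-1.0,-5.7,0],0],[20,[-1.6,-5.5,0],0],[20,[-2.1,-5.3,0],0],[20,[-2.7,-5.1,0],0]]
122 [1, 0, -1, 1, 2, 3, -5, -2, 6, -1, 6, -1, -2, 432, 447, 444, 439, 438, 430, -3, 523, 551, 561, 516, 535, 557, 574]
124 [-1, 3, 5, 14, 14, 8, 14, 9, 9, 12, 10, 10, 16, 8, 431, 430, 13, 14, 11, 13, 8, 541, 566, 571, 528, 555, 571]
126 [-3, -2, 9, 13, 7, 14, 13, 14, 11, 10, 14, 13, 8, 11, 11, 10, 15, 13, 12, 11, 11, 529, 558, 572, 521, 544, 567]
128 [1, -1, 18, 24, 24, 22, 27, 22, 24, 26, 21, 19, 26, 27, 18, 19, 22, 21, 21, 20, 42, 522, 549, 573, 580, 540, 563]
130 [1, -2, 22, 16, 16, 18, 11, 11, 11, 19, 19, 13, 12, 19, 15, 21, 15, 21, 22, 12, 39, 512, 540, 561, 582, 530, 553]
132 [4, 1, 21, 10, 12, 10, 11, 19, 13, 10, 12, 14, 13, 12, 24, 17, 19, 20, 18, 11, 42, 32, 532, 555, 578, 584, 543]
134 [-1, 1, 22, 16, 8, 16, 14, 10, 13, 13, 12, 13, 9, 
[... 160 characters left out ...]
38, 562, 588, 596]
138 [0, 2, 22, 6, 8, 13, 9, 15, 11, 16, 12, 12, 10, 12, 20, 24, 19, 19, 15, 13, 11, 36, 10, 527, 553, 585, 595]
140 [-3, -1, 21, 14, 13, 17, 16, 11, 12, 12, 10, 10, 11, 12, 18, 20, 19, 18, 16, 11, 13, 1275, 8, 523, 547, 569, 592]
142 [-4, 2, 19, 9, 13, 13, 16, 15, 11, 7, 10, 11, 9, 13, 20, 19, 21, 18, 13, 9, 12, 34, 12, 19, 537, 560, 583]
144 [-2, -2, 22, 10, 12, 14, 11, 15, 12, 13, 11, 11, 15, 12, 17, 19, 18, 17, 23, 12, 14, 14, 39, 20, 530, 554, 577]
146 [3, 5, 21, 22, 27, 19, 26, 20, 24, 21, 22, 22, 26, 22, 25, 23, 25, 22, 22, 25, 23, 25, 26, 15, 16, 546, 567]
148 [-2, 2, 17, 17, 16, 16, 10, 10, 14, 12, 13, 14, 11, 13, 11, 13, 8, 14, 11, 14, 9, 10, 18, 9, 14, 536, 1275]
```

View pics/mid.png

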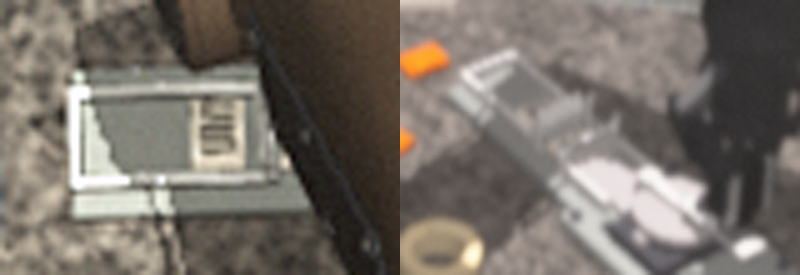

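The low cassette is out in the run-out, at crop (217,135) beyond the gate, and the pusher is back. Now the second turn.

```bash
python3 -m handwheel '[[20,[-0.4,-5.7,0],0],[20,[-1.0,-5.7,0],0],[20,[-1.6,-5.5,0],0],[20,[-2.1,-5.3,0],0],[20,[-2.7,-5.1,0],0]]' >/dev/null; python3 arc.py 0.1 10
```

```text
t 20.05 q 6.793 Fr 1.1 Ft -2.7 Fz 9.0 slide -0.35mm c [597.7  40.3  57.4] cmd-meas [1.2 0.6] op 22.7
[[20,[-3.1,-4.8,0],0],[20,[-3.6,-4.5,0],0],[20,[-4.0,-4.1,0],0],[20,[-4.5,-3.7,0],0],[20,[-4.7,-3.2,0],0]]
[[20,[-5.1,-2.7,0],0],[20,[-5.3,-2.2,0],0],[20,[-5.5,-1.6,0],0],[20,[-5.6,-1.1,0],0],[20,[-5.7,-0.5,0],0]]
```

```bash
python3 -m handwheel '[[20,[-3.1,-4.8,0],0],[20,[-3.6,-4.5,0],0],[20,[-4.0,-4.1,0],0],[20,[-4.5,-3.7,0],0],[20,[-4.7,-3.2,0],0]]'|grep force; python3 -m handwheel '[[20,[-5.1,-2.7,0],0],[20,[-5.3,-2.2,0],0],[20,[-5.5,-1.6,0],0],[20,[-5.6,-1.1,0],0],[20,[-5.7,-0.5,0],0]]' >/dev/null; python3 arc.py 0.1 5
```

```text
force: [-2.1, -4.9, 9.4]
finger_force: 50.0
t 21.05 q 7.787 Fr 2.3 Ft -9.6 Fz 6.4 slide -0.78mm c [597.7  40.3  57.4] cmd-meas [0.6 1.7] op 22.1
[[20,[-5.7,-0.0,0],0],[20,[-5.7,0.6,0],0],[20,[-5.7,1.2,0],0],[20,[-5.4,1.7,0],0],[20,[-5.3,2.3,0],0]]
```

```bash
python3 -m handwheel '[[20,[-5.7,-0.0,0],0],[20,[-5.7,0.6,0],0],[20,[-5.7,1.2,0],0],[20,[-5.4,1.7,0],0],[20,[-5.3,2.3,0],0]]' >/dev/null; python3 arc.py 0.1 5
```

```text
t 21.55 q 8.278 Fr 1.7 Ft -13.7 Fz 2.2 slide -0.56mm c [597.7  40.4  57.5] cmd-meas [-0.6  2.2] op 22.5
[[20,[-5.0,2.7,0],0],[20,[-4.8,3.3,0],0],[20,[-4.3,3.7,0],0],[20,[-4.0,4.2,0],0],[20,[-3.5,4.5,0],0]]
```

```bash
python3 -m handwheel '[[20,[-5.0,2.7,0],0],[20,[-4.8,3.3,0],0],[20,[-4.3,3.7,0],0],[20,[-4.0,4.2,0],0],[20,[-3.5,4.5,0],0]]' >/dev/null; python3 arc.py 0.1 5
```

```text
t 22.05 q 8.774 Fr -1.0 Ft -14.3 Fz 0.0 slide 0.32mm c [597.7  40.3  57.5] cmd-meas [-2.1  1.2] op 22.8
[[20,[-3.1,4.8,0],0],[20,[-2.5,5.2,0],0],[20,[-2.1,5.3,0],0],[20,[-1.5,5.6,0],0],[20,[-0.9,5.7,0],0]]
```

```bash
python3 -m handwheel '[[20,[-3.1,4.8,0],0],[20,[-2.5,5.2,0],0],[20,[-2.1,5.3,0],0],[20,[-1.5,5.6,0],0],[20,[-0.9,5.7,0],0]]' >/dev/null; python3 arc.py 0.09 5
```

```text
t 22.55 q 9.293 Fr -0.4 Ft -5.3 Fz 3.2 slide 0.12mm c [597.7  40.4  57.5] cmd-meas [-1.4 -0.3] op 22.3
[[20,[-0.4,5.1,0],0],[20,[0.1,5.2,0],0],[20,[0.5,5.2,0],0],[20,[1.1,5.0,0],0],[20,[1.5,5.0,0],0]]
```

```bash
python3 -m handwheel '[[20,[-0.4,5.1,0],0],[20,[0.1,5.2,0],0],[20,[0.5,5.2,0],0],[20,[1.1,5.0,0],0],[20,[1.5,5.0,0],0]]' >/dev/null; python3 arc.py 0.09 5
```

```text
t 23.05 q 9.805 Fr -0.2 Ft 5.2 Fz 14.2 slide 0.06mm c [597.7  40.4  57.5] cmd-meas [2.1 0.6] op 22.3
[[20,[1.9,4.8,0],0],[20,[2.3,4.6,0],0],[20,[2.8,4.4,0],0],[20,[3.1,4.1,0],0],[20,[3.5,3.8,0],0]]
```

```bash
python3 -m handwheel '[[20,[1.9,4.8,0],0],[20,[2.3,4.6,0],0],[20,[2.8,4.4,0],0],[20,[3.1,4.1,0],0],[20,[3.5,3.8,0],0]]' >/dev/null; python3 arc.py 0.09 5
```

```text
t 23.55 q 10.283 Fr -2.0 Ft 9.6 Fz 15.0 slide 0.67mm c [597.7  40.4  57.5] cmd-meas [3.2 2.3] op 22.5
[[20,[3.8,3.5,0],0],[20,[4.1,3.1,0],0],[20,[4.4,2.8,0],0],[20,[4.6,2.3,0],0],[20,[4.8,1.9,0],0]]
```

```bash
python3 -m handwheel '[[20,[3.8,3.5,0],0],[20,[4.1,3.1,0],0],[20,[4.4,2.8,0],0],[20,[4.6,2.3,0],0],[20,[4.8,1.9,0],0]]' >/dev/null; python3 arc.py 0.09 10
```

```text
t 24.05 q 10.705 Fr -3.0 Ft 7.2 Fz 9.5 slide 0.99mm c [597.7  40.4  57.5] cmd-meas [1.7 1.8] op 22.9
[[20,[4.9,1.5,0],0],[20,[5.1,1.0,0],0],[20,[5.2,0.6,0],0],[20,[5.1,0.1,0],0],[20,[5.2,-0.3,0],0]]
[[20,[5.1,-0.9,0],0],[20,[5.0,-1.2,0],0],[20,[4.9,-1.8,0],0],[20,[4.7,-2.1,0],0],[20,[4.5,-2.6,0],0]]
```

```bash
python3 -m handwheel '[[20,[4.9,1.5,0],0],[20,[5.1,1.0,0],0],[20,[5.2,0.6,0],0],[20,[5.1,0.1,0],0],[20,[5.2,-0.3,0],0]]' |grep force; python3 -m handwheel '[[20,[5.1,-0.9,0],0],[20,[5.0,-1.2,0],0],[20,[4.9,-1.8,0],0],[20,[4.7,-2.1,0],0],[20,[4.5,-2.6,0],0]]' >/dev/null; python3 arc.py 0.0955 10
```

```text
force: [1.8, -2.6, 7.6]
finger_force: 50.1
t 25.05 q 11.562 Fr -1.2 Ft -0.7 Fz 7.9 slide 0.40mm c [597.7  40.4  57.5] cmd-meas [0.5 0.1] op 22.4
[[20,[4.5,-3.2,0],0],[20,[4.1,-3.5,0],0],[20,[3.9,-4.0,0],0],[20,[3.4,-4.3,0],0],[20,[3.0,-4.6,0],0]]
[[20,[2.5,-4.9,0],0],[20,[2.0,-5.0,0],0],[20,[1.6,-5.3,0],0],[20,[1.1,-5.4,0],0],[20,[0.5,-5.5,0],0]]
```

```bash
python3 -m handwheel '[[20,[4.5,-3.2,0],0],[20,[4.1,-3.5,0],0],[20,[3.9,-4.0,0],0],[20,[3.4,-4.3,0],0],[20,[3.0,-4.6,0],0]]' >/dev/null; python3 -m handwheel '[[20,[2.5,-4.9,0],0],[20,[2.0,-5.0,0],0],[20,[1.6,-5.3,0],0],[20,[1.1,-5.4,0],0],[20,[0.5,-5.5,0],0]]' >/dev/null; python3 -m handwheel '[[20,[0,0,0],0],[20,[0,0,0],0]]' >/dev/null; python3 arc.py 0.05 1
```

```text
t 26.25 q 12.513 Fr -0.1 Ft 0.6 Fz 8.3 slide 0.02mm c [597.7  40.4  57.5] cmd-meas [0.5 0. ] op 22.7
[[20,[0.1,-2.9,0],0]]
```

Home. I'll release, lift, move aside and look.

```bash
python3 -m handwheel '[[30,[0,0,0],0],[50,[0,0,0],0],[60,[0,0,0],0],[60,[0,0,0],0],[60,[0,0,0],0]]'
python3 -m handwheel '[[60,[0,0,-20],0],[60,[0,0,-40],0],[60,[0,0,-40],0],[60,[0,0,-30],0],[60,[45,0,0],0]]' >/dev/null
python3 -m handwheel '[[60,[45,0,0],0],[60,[45,0,0],0],[60,[0,0,0],0],[60,[0,0,0],0],[60,[0,0,0],0]]'
python3 - <<'E'
from h import *
f=cams.grab_frame("top")
P,m=grip(f); print("grip",cv2.minEnclosingCircle((P[m][:,:2]*1000).astype(np.float32)),m.sum())
for v in range(130,146,3): print(v,(P[v,276:342:2,2]*1000).round().astype(int).tolist())
cv2.imwrite("pics/end.png",cv2.resize(f["pixels"][105:215,265:415],(750,550),interpolation=cv2.INTER_CUBIC))
E
```

```text
t: 26.75
tcp_pos: [0.5952, -0.0171, 0.0656]
orientation: [180.0, -0.0, -88.7]
force: [-0.9, 0.3, 0.3]
opening: 0.0599
finger_force: 0.0
t: 27.75
tcp_pos: [0.5984, -0.1516, 0.1957]
orientation: [180.0, 0.0, -88.7]
force: [-0.4, -0.0, 0.1]
opening: 0.06
finger_force: 0.0
grip ((595.4931030273438, -16.158599853515625), 10.422719955444336) 41
130 [-1, -1, 21, 17, 16, 9, 12, 18, 16, 16, 14, 12, 8, 14, 8, 17, 14, 17, 20, 13, 41, 35, 7, 15, 14, 7, 13, 14, 32, 41, 19, 19, 19]
133 [1, 5, 24, 11, 12, 16, 12, 9, 14, 23, 18, 21, 17, 22, 25, 22, 20, 25, 19, 16, 32, 31, 14, 12, 9, 18, 13, 14, 32, 44, 16, 18, 19]
136 [-3, -2, 21, 10, 13, 13, 7, 21, 12, 22, 18, 23, 20, 22, 21, 22, 20, 16, 14, 14, 12, 33, 11, 16, 13, 8, 17, 13, 32, 34, 19, 20, 19]
139 [2, -2, 24, 12, 16, 13, 10, 12, 14, 16, 22, 20, 18, 19, 19, 18, 18, 25, 18, 10, 11, 39, 15, 9, 12, 11, 11, 10, 34, 37, 18, 17, 20]
142 [-1, -1, 22, 17, 11, 12, 13, 10, 10, 17, 15, 22, 14, 16, 20, 21, 18, 18, 13, 13, 14, 31, 14, 12, 7, 10, 13, 15, 31, 37, 16, 17, 19]
145 [0, -2, 22, 12, 10, 14, 20, 17, 22, 22, 1275, 19, 20, 19, 21, 20, 25, 26, 19, 20, 21, 25, 33, 14, 10, 6, 12, 11, 35, 12, 28, 27, 25]
```

View pics/end.png

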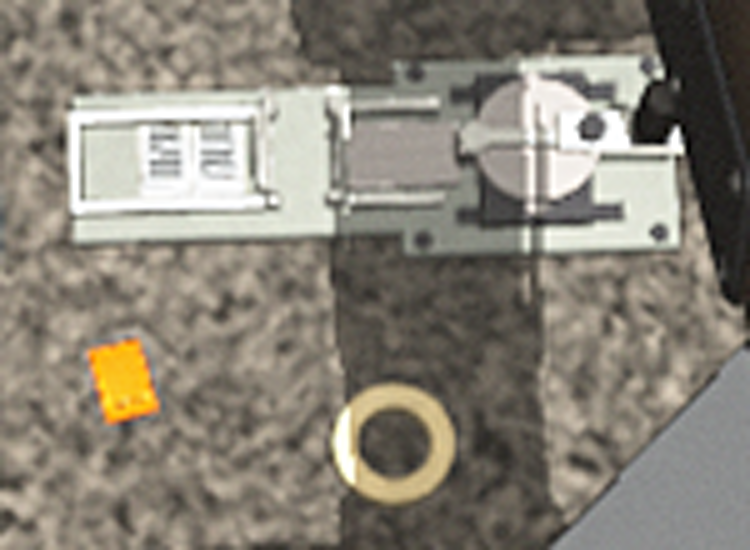

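The picture shows both cassettes flat on the deck in the run-out, at crop (163,162) and (218,162). The hopper is empty, the crank points to -y, and the tape at (393,443) is untouched.

```bash
python3 -c "
from workcell import ticket; print(ticket.close_job())"
```

```text
the job is handed in; nothing more can be done
None
```

The job is handed in (no verdict came back): the last picture shows both cassettes flat in the run-out, the crank home after two calm turns and released, and the tape not moved.

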